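# Release the safety tab and lift the latch of the acrylic box

### The arm

A 6-joint arm with a two-finger parallel gripper is mounted at the origin on the work surface. World frame = base frame: x ahead of the robot, y to its left, z up, the work surface at z = 0. Lengths are in m, angles in rad, forces in N, time in s.
With the tool pointing down it reaches from about 0.4 to 0.825 m from the base axis. Payload 7 kg.
Tool frame: the origin (TCP) lies midway between the tips of the shut fingers; the grasp point (between the pads) lies 19 mm behind it; z points along the fingers, y is the line along which they close (so a half turn about z gives the same grasp; the last joint's range is limited). The gripper opens to 88 mm and grips with 3 to 60 N. Pads are 19 mm wide; open, the fingers measure 130 mm over their backs; the gripper's body (78 mm by 193 mm) begins 47 mm behind the grasp point.
Start: joints at [-0.959, 0.359, 0.012, 0, -1.224, -0.288], TCP at [0.215, -0.64, 0.227] pointing down, gripper open.
Joint ranges: [-3.07, 3.07], [-1.43, 2.12], [-1.02, 1.25], [-3.03, 1.67], [-3.05, -0], [-3.03, 3.03]. Speed limits (rad/s): [2.39, 2.39, 3.01, 3.14, 3.14, 3.14].

### API

Orientations are given as [roll, pitch, yaw] about the fixed x, y, z axes, in that order (R = Rz(yaw) Ry(pitch) Rx(roll)).
In Python, from station import arm, grab_frame, camera_params, spot_in gives the robot as it stands.
- The arm moves only by the shell command python3 -m jog 'ROWS' [FORCE]. ROWS is JSON, a list that holds one entry, the list of rows, each a list of 7 numbers: the shift along the tool's x, y, z in mm, then the turn, a rotation vector about the tool's x, y, z in rad, then the finger opening in mm, from 0 to 87.6. In form: [[[x, y, z, wx, wy, wz, fingers], ...]]. A call has 1 to 20 rows; each row is the pose to reach, as a shift and turn from the pose commanded when the call began, along the tool's axes at that moment; what a row does not reach only later rows make up. A row lasts 1/8 s, in which the tool goes at most 62.5 mm and 10.7 degrees, less where a joint would pass 70% of its speed; a pose out of reach is approached as far as the arm can. A call with a gripper value outside its range is refused whole. The fingers move at their own pace and stop on an object; FORCE is the grip in N (left out, the last holds). Time passes only in rows, so rows that repeat a pose let the fingers close. It gives the time, the measured TCP pose, the force, the opening and the grip force at its end, in the units of the state.
- arm.get_state(): the state, without advancing time (a new reading comes with each control period).
- grab_frame(name): name is "scene" or "side" or "wrist"; returns (picture, depth): 384x512x3 uint8, blue, green, red; 384x512 float32, m along the optical axis (not along the pixel's ray), 0 where there is no reading.
- camera_params(name): a dict with "mtx" (3x3 intrinsics, pixels), "R" (3x3) and "t" (3): a world point X has camera coordinates R X + t. Camera axes: x right, y down, z forward; pixel columns grow to the right and rows downward; lengths in m; the calibration is good to about 2 mm. A picture is of the moment at which its call begins: read the wrist's pose just before it. camera_params takes no time and is no camera call; for the wrist camera it gives the pose at the moment of the call.
- arm.job_done(): hands the job in; it is judged then, once.
Trained networks look in the newest picture that a camera, given by its name, has taken for a name from the list of things; names that differ only in an ending like _2 or _b are one class to them, and where a whole thing is asked for, a point or a joint stands for the part that bears it (a point fixed in the world has none). Each returns a list of dicts, best first, with "confidence" (0 to 1); they miss things now and then, are a little off and sometimes report something else, mostly with a low value. They report only what shows in the picture. A call takes as long as a camera call.
- spot_in(query, camera): "uv" ([column, row] in pixels, amid what is visible of it).
The state is a dict: "t": time; "q": joint angles; "qd": joint speeds; "joint_efforts": joint torques, N m; "eef_pos": TCP position; "ee_rot": TCP orientation; "force": force on the tool from outside, world axes, zero at the start; "moment": the same for the moment, N m; "width": finger opening in m; "gripper_force": force on a finger pad.
Only numpy, scipy, OpenCV 4.12 (cv2) and the standard library are available. Lean on these libraries where they do the work, as an engineer would, in place of code of your own. Each camera call takes 0.05 s, during which the arm holds its last target. There are 200 camera calls.

### The job

Unlock the clear acrylic box of batteries so that it is ready to be opened: slide the small safety tab on its lid sideways, all the way along its rail, off the latch bar, and only then lift the latch bar by its end until it stands nearly upright. Leave the tab slid off and the latch standing up, let go of everything, and do not disturb the two remotes or the piggy bank.

Things in the scene. Friction and masses are not known exactly. Their poses are not given: they have to be found in the camera images.
- box: Clear acrylic box, fixed, shut: 150 mm (x) by 200 (y), lid top 85 mm above the shelf. Origin under its centre. x points from its front (the robot's side, where the latch's end hangs out) to its back, y to its left, z up; it stands turned up to 0.45 rad. The latch's middle line is the box's middle (y = 0). The lid is bare but for hinge cheeks, latch, rail and tab.
- latch_hinge (a point): Fixed point: centre of the latch's hinge pin, which lies along the box's y, 8 mm above the lid and 10 mm nearer the front than the box's centre. Axes as the box's. A fixed steel cheek, 18 mm (x) by 6 mm (y) by 16 mm high, stands on either side of the bar at the pin.
- latch_grip (a point): Centre of the steel latch bar's end block, the part to hold: 30 mm long (x), 14 wide (y), 20 thick. With the latch down it hangs free in front of the box, 90 mm from the hinge pin towards -x and 1 mm lower, its back end 8 mm clear of the lid's front edge. The point and its axes turn with the latch. The bar from hinge to block is 14 mm wide, 12 thick, 2 mm above the lid.
- tab_grip (a point): Centre of the dark steel safety tab's thumb block: 12 mm wide (box's x), 24 long (y), 28 high, top 43.5 mm above the lid. Axes as the box's. It rides on a fixed rail 12 mm wide, 14.5 high, 12 to 80 mm left (+y) of the latch's middle. Its 6 mm thick tongue runs right over the latch bar. It lies 45 mm nearer the front than the hinge pin and, locked, 28 mm left of the latch's middle.
- latch (a joint): Angle of the latch bar about the hinge pin (the box's y axis), rad: 0 is down and shut; it grows as the end block is lifted up and back over the lid, up to a stop at 1.45 (nearly upright). It is held down by the tab's tongue until that is off it. Light friction (about 0.08 N m) holds it wherever it is left; it does not fall back.
- tab (a joint): How far the safety tab is slid along the box's +y (left) from fully locked, m: 0 to a stop at 0.040. Its tongue is clear of the latch bar from 0.020 on. It starts near 0, slides with about 1.2 N of friction and stays where it is left.
- piggy: Orange ceramic piggy bank, loose, about 120 mm long, 94 mm wide, 108 mm high, to one side of the box; to be left alone. Origin under its centre.
- remote_a: Black remote control, loose, 160 by 45 by 18 mm, lying to one side of the box; to be left alone. Origin under its centre.
- remote_b: The other black remote control, loose, same size; to be left alone. Origin under its centre.

How it is judged:
By the outcome, as a careful person would: the job done as asked, in the order asked, and still so for the second after the job is handed in, with the robot touching nothing.
It also fails if it takes over 51 s, if anything falls off the work surface, if the arm or the gripper's body presses on something with over 40 N, if the wrist force passes 120 N, or if a joint passes its speed limit or range.

## Working session

There is one attempt and no reset: what is moved stays moved. The work goes in short steps, Python scripts to look and compute and a shell command to move; the robot and the scene stay as the last step left them, time stands still between calls to the robot, and variables do not carry over. Pictures are saved under pics/ and viewed, at most 10 in all, crops included, and the job is handed in when it is done.

```bash
ls; mkdir -p pics; cat > h.py <<'E'
import numpy as np, cv2
from station import arm, grab_frame, camera_params, spot_in
def unproj(cam, uv, d, P=None):
    P=P or camera_params(cam); u,v=uv
    c=np.linalg.inv(P["mtx"])@np.array([u,v,1.0])*d
    return np.array(P["R"]).T@(c-np.array(P["t"]))
def proj(cam,X,P=None):
    P=P or camera_params(cam); c=np.array(P["R"])@X+np.array(P["t"]); p=P["mtx"]@c; return p[:2]/p[2]
def tri(obs): # [(P,uv)]
    A=[];b=[]
    for P,uv in obs:
        R=np.array(P["R"]);c=-R.T@np.array(P["t"]);d=R.T@np.linalg.inv(P["mtx"])@np.array([*uv,1.0]);d/=np.linalg.norm(d)
        M=np.eye(3)-np.outer(d,d);A.append(M);b.append(M@c)
    x=np.linalg.lstsq(np.vstack(A),np.hstack(b),rcond=None)[0]; return x
E
python3 - <<'E'
from h import *
ims=[]
for c in ["scene","side","wrist"]:
    im,d=grab_frame(c); ims.append(im); cv2.imwrite(f"pics/{c}0.png",im); np.save(f"pics/{c}0.npy",d)
    for n in ["box","latch_grip","tab_grip","piggy","remote_a"]:
        for r in spot_in(n,c)[:2]:
            u,v=map(int,r["uv"]); print(c,n,np.round(r["uv"],1),round(r["confidence"],2),np.round(unproj(c,r["uv"],d[v,u]),3))
print(arm.get_state())
s=np.hstack(ims[:2]); cv2.imwrite("pics/both0.png",cv2.resize(s,(800,300)))
E
```

```text
pics
scene box [283.4 217.7] 0.89 [0.612 0.094 0.087]
scene latch_grip [378.5 202. ] 0.74 [0.484 0.37  0.018]
scene latch_grip [273.4 194.1] 0.69 [0.536 0.065 0.089]
scene piggy [128.2 165.2] 0.75 [ 0.464 -0.348  0.093]
scene remote_a [376.2 200.4] 0.64 [0.479 0.364 0.018]
scene remote_a [104.3 227.6] 0.57 [ 0.63  -0.386  0.018]
side box [219.6 291. ] 0.62 [0.463 0.376 0.018]
side box [231.9 215.3] 0.57 [0.555 0.153 0.084]
side latch_grip [258.8 203.2] 0.59 [0.509 0.073 0.092]
side tab_grip [247.1 197.8] 0.37 [0.528 0.107 0.126]
side piggy [332.2 156.1] 0.81 [ 0.424 -0.326  0.08 ]
side remote_a [284.7 158.3] 0.83 [ 0.618 -0.344  0.018]
side remote_a [222.6 289.9] 0.71 [0.46  0.368 0.016]
wrist piggy [363.7 358.4] 0.66 [ 0.414 -0.405  0.073]
{'t': 0.9, 'q': array([-9.58912254e-01,  3.58557824e-01,  1.18721572e-02, -8.57430247e-07,
       -1.22409436e+00, -2.88111067e-01]), 'qd': array([-0.00059023,  0.00204334, -0.00042582,  0.00043093, -0.00036738,
        0.00074006]), 'joint_efforts': array([ 1.03610391e-04, -5.82358360e+01,  2.93298340e+01,  7.00264290e+00,
        1.25279714e-02, -2.15501166e-05]), 'eef_pos': array([ 0.21472305, -0.63989919,  0.22657624]), 'ee_rot': array([-3.14157726e+00,  5.40335491e-06, -2.81781994e+00]), 'force': array([-0.05915561, -0.26898333,  0.34122759]), 'moment': array([ 0.05094165,  0.00899525, -0.0198367 ]), 'gripper_force': 0.0, 'width': 0.0873149081152203}
```

View pics/scene0.png

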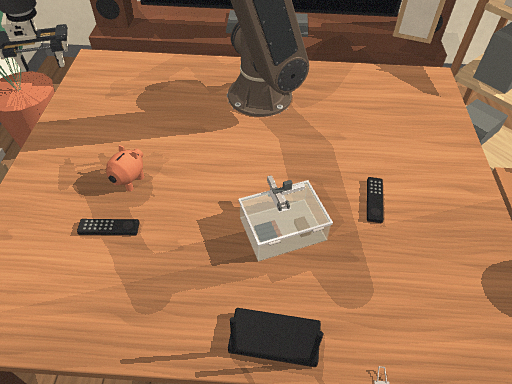

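View pics/side0.png

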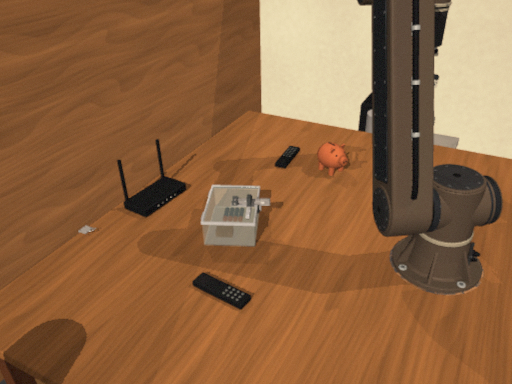

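The scene picture shows the box at about (285,220), the latch block at (272,181) and the tab at (290,187). The piggy (125,167) and the remotes (108,228) and (375,200) are well clear of it. The side view agrees: block (264,202), tab (249,199). Next I work out how to bring the wrist camera over the box.

```bash
cat >> h.py <<'E'
from scipy.spatial.transform import Rotation as Ro
def pose():
    s=arm.get_state(); return np.array(s["eef_pos"]),Ro.from_euler("xyz",s["ee_rot"])
def togo(p,R):  # shift mm, rotvec in current tool axes
    p0,R0=pose(); print("shift",np.round(R0.inv().apply(np.array(p)-p0)*1000,1),"turn",np.round((R0.inv()*R).as_rotvec(),3),"t",arm.get_state()["t"])
def down(yaw): return Ro.from_euler("xyz",[np.pi,0,yaw])
E
python3 - <<'E'
from h import *
P=camera_params("wrist");p,R=pose();Rc=np.array(P["R"])
print("cam in tool",R.inv().apply(-Rc.T@P["t"]-p), "axis in tool",R.inv().apply(Rc.T[:,2]),"camx",R.inv().apply(Rc.T[:,0]), P["mtx"])
# lid heights -> box yaw from scene depth
for c in ["scene","side"]:
    d=np.load(f"pics/{c}0.npy");P=camera_params(c);v,u=np.nonzero(d>0)
    Rr=np.array(P["R"]);X=(Rr.T@((np.linalg.inv(P["mtx"])@np.vstack([u,v,np.ones_like(u)])*d[v,u])-np.array(P["t"])[:,None])).T
    m=(X[:,2]>.078)&(X[:,2]<.092)&(X[:,0]>.4)&(X[:,0]<.75)&(abs(X[:,1]-.09)<.18)
    print(c,m.sum(),cv2.minAreaRect((X[m,:2]*1000).astype(np.float32)))
    m=(X[:,2]>.105)&(X[:,2]<.14)&(X[:,0]>.4)&(X[:,0]<.75)&(abs(X[:,1]-.09)<.18)
    print("tab",m.sum(),X[m].mean(0),X[m].max(0))
togo([.45,.06,.36],down(-2.818))
togo([.45,.06,.36],down(np.pi))
E
```

```text
cam in tool [ 0.06718959 -0.00061252 -0.1573758 ] axis in tool [-2.50285634e-01  7.10883653e-04  9.68171780e-01] camx [ 4.17867535e-04  9.99999717e-01 -6.26228964e-04] [[264.6275422    0.         253.77076442]
 [  0.         264.6275422  191.49181727]
 [  0.           0.           1.        ]]
scene 3562 ((574.5081176757812, 90.77447509765625), (194.64163208007812, 207.75302124023438), 22.91571044921875)
tab 141 [0.53055679 0.08902398 0.11615119] [0.58943173 0.11257148 0.13364789]
side 1881 ((574.6428833007812, 91.97012329101562), (196.74252319335938, 212.9843292236328), 23.770633697509766)
tab 50 [0.52437349 0.108264   0.11939491] [0.5335871  0.1160372  0.13049966]
shift [-445.7  588.7 -133.4] turn [-0.  0.  0.] t 0.9
shift [-445.7  588.7 -133.4] turn [-0.     0.     0.324] t 0.9
```

```bash
python3 -m jog '[[[0,0,-60,0,0,0,87],[-509,557,-73,0,0,-1.65,87],[-509,557,-73,0,0,-1.65,87],[-509,557,-73,0,0,-1.65,87],[-509,557,-73,0,0,-1.65,87],[-509,557,-73,0,0,-1.65,87],[-509,557,-73,0,0,-1.65,87],[-509,557,-73,0,0,-1.65,87],[-509,557,-73,0,0,-1.65,87],[-509,557,-73,0,0,-1.65,87],[-509,557,-73,0,0,-1.65,87],[-509,557,-73,0,0,-1.65,87],[-509,557,-73,0,0,-1.65,87],[-509,557,-73,0,0,-1.65,87],[-509,557,-73,0,0,-1.65,87],[-509,557,-73,0,0,-1.65,87],[-509,557,-73,0,0,-1.65,87],[-509,557,-73,0,0,-1.65,87]]]' 15
python3 - <<'E'
from h import *
P=camera_params("wrist");im,d=grab_frame("wrist");cv2.imwrite("pics/w1.png",im);np.save("pics/w1.npy",d)
import pickle;pickle.dump(P,open("pics/w1.pkl","wb"))
for n in ["latch_grip","tab_grip"]:
  for r in spot_in(n,"wrist")[:2]:
    u,v=map(int,r["uv"]);print(n,np.round(r["uv"]),r["confidence"],unproj("wrist",r["uv"],d[v,u],P))
print(arm.get_state()["q"],pose()[0],arm.get_state()["ee_rot"])
E
```

```text
t: 3.15
eef_pos: [0.5199, 0.0493, 0.2999]
ee_rot: [-3.141, 0.0, -1.169]
force: [-0.3, -0.1, -0.1]
width: 0.0871
gripper_force: 0.0
latch_grip [248. 186.] 0.69 [0.51988081 0.06837271 0.09896588]
tab_grip [234. 202.] 0.91 [0.53088658 0.08999818 0.12247255]
tab_grip [245. 184.] 0.15 [0.52508972 0.06710781 0.0986325 ]
[ 4.71291532e-01  6.38318884e-02 -2.01198481e-01  8.43902702e-06
 -1.30550242e+00 -6.88604738e-02] [0.52000393 0.04971831 0.29970065] [-3.14132918e+00  1.00075872e-05 -1.16836306e+00]
```

View pics/w1.png

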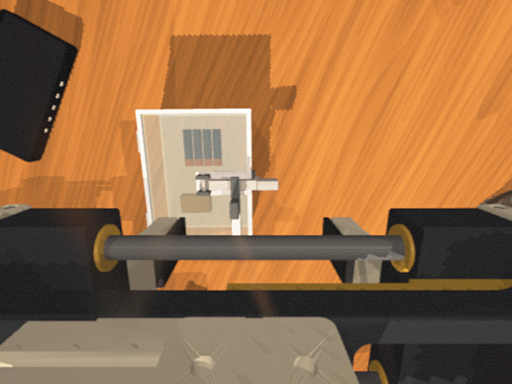

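The wrist picture shows the latch bar along row 184, from the hinge cheeks (204,184) to the end block (267,184). The tab's thumb block is near (235,203), and its white rail runs down to about (237,235). I take a second, shifted view and measure by depth and by triangulation.

```bash
python3 -m jog '[[[60,0,0,0,0,0,87],[60,0,0,0,0,0,87],[60,0,0,0,0,0,87]]]'
python3 - <<'E'
from h import *
import pickle
P2=camera_params("wrist");im,d=grab_frame("wrist");cv2.imwrite("pics/w2.png",im);np.save("pics/w2.npy",d);pickle.dump(P2,open("pics/w2.pkl","wb"))
cv2.imwrite("pics/w2c.png",cv2.resize(im[80:280,120:320],(600,600),interpolation=cv2.INTER_CUBIC))
P1=pickle.load(open("pics/w1.pkl","rb"))
a={"latch_grip":(248,186),"tab_grip":(234,202)}
for n in a:
  for r in spot_in(n,"wrist")[:1]: print(n,r["uv"],r["confidence"],"tri",tri([(P1,a[n]),(P2,r["uv"])]))
for k in "12":
    d=np.load(f"pics/w{k}.npy");P=pickle.load(open(f"pics/w{k}.pkl","rb"));v,u=np.nonzero(d>0)
    X=(np.array(P["R"]).T@((np.linalg.inv(P["mtx"])@np.vstack([u,v,np.ones_like(u)])*d[v,u])-np.array(P["t"])[:,None])).T
    near=(X[:,0]>.4)&(X[:,0]<.75)&(abs(X[:,1]-.08)<.15)
    for n,lo,hi in [("tab",.118,.14),("latch",.092,.107),("lid",.080,.0905)]:
        m=near&(X[:,2]>lo)&(X[:,2]<hi)
        if m.sum()>4: print(k,n,m.sum(),"med",np.round(np.median(X[m],0),4),"mean",np.round(X[m].mean(0),4),cv2.minAreaRect((X[m,:2]*1000).astype(np.float32)),"uv",np.round([u[m].mean(),v[m].mean()],1))
E
```

```text
t: 3.68
eef_pos: [0.5435, -0.0054, 0.2993]
ee_rot: [3.141, 0.0, -1.169]
force: [-0.3, 0.2, -0.1]
width: 0.0869
gripper_force: 0.0
latch_grip [247.0, 222.6] 0.96 tri [0.51886087 0.07689477 0.06279652]
1 tab 176 med [0.5272 0.0986 0.1275] mean [0.5273 0.0988 0.1271] ((527.1514892578125, 99.92784118652344), (12.056448936462402, 23.5927677154541), 24.3686466217041) uv [233.8 209.7]
1 latch 1144 med [0.5325 0.078  0.0991] mean [0.5352 0.0809 0.0998] ((526.6663208007812, 102.57601165771484), (113.9661636352539, 86.76580810546875), 18.16974639892578) uv [234.8 190. ]
1 lid 11974 med [0.6002 0.0696 0.0844] mean [0.5996 0.0749 0.0844] ((578.5243530273438, 80.0567626953125), (195.61483764648438, 182.79376220703125), 23.386621475219727) uv [195.  165.4]
2 latch 1044 med [0.5329 0.0766 0.099 ] mean [0.5353 0.0801 0.0995] ((524.5965576171875, 104.96148681640625), (113.0173110961914, 93.05179595947266), 20.014522552490234) uv [235.8 229.4]
2 lid 9111 med [0.594  0.058  0.0844] mean [0.5967 0.0704 0.0845] ((574.1012573242188, 90.33103942871094), (195.38687133789062, 205.6953582763672), 23.763813018798828) uv [200.  203.3]
```

View pics/w2c.png

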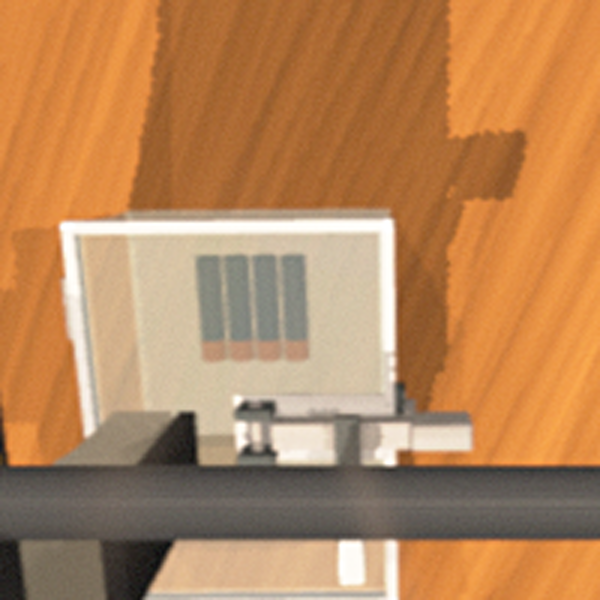

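The crop shows the end block at crop (442,430), full (267,223), and the cheeks near crop (255,430). The rod hides the thumb block here, so I cross-check the tab against the box geometry and the fixed cameras.

```bash
cat > m.py <<'E'
from h import *
import pickle
def cloud(d,P):
    v,u=np.nonzero(d>0)
    return (np.array(P["R"]).T@((np.linalg.inv(P["mtx"])@np.vstack([u,v,np.ones_like(u)])*d[v,u])-np.array(P["t"])[:,None])).T
E
python3 - <<'E'
from m import *
for k in "12":
    X=cloud(np.load(f"pics/w{k}.npy"),pickle.load(open(f"pics/w{k}.pkl","rb")))
    for yaw in [.415]:
        ex=np.array([np.cos(yaw),np.sin(yaw)]);ey=np.array([-ex[1],ex[0]])
        c=np.array([.5273,.0998])+55e-3*ex-28e-3*ey   # box centre from tab
        B=np.c_[(X[:,:2]-c)@ex,(X[:,:2]-c)@ey,X[:,2]]*1000
        m=(B[:,0]>-130)&(B[:,0]<-84)&(abs(B[:,1])<25)&(B[:,2]>85)
        print(k,"c",c,"block n",m.sum(),B[m].min(0),B[m].max(0),np.median(B[m],0), cv2.minAreaRect(B[m,:2].astype(np.float32)))
        bar=(B[:,0]>-80)&(B[:,0]<-15)&(abs(B[:,1])<12)&(B[:,2]>94)&(B[:,2]<103)
        A=B[bar]; print("bar slope",np.polyfit(A[:,0],A[:,1],1),A.min(0),A.max(0))
        l=(abs(B[:,2]-84.5)<3)&(abs(B[:,0])<110)&(abs(B[:,1])<130);print("lid",np.percentile(B[l],[.5,99.5],axis=0).round(0).tolist())
togo([.5273,.0998,.19],down(.415-np.pi/2))
E
```

```text
1 c [0.58892072 0.09635219] block n 2694 [-129.99909516  -24.99630211   85.05810516] [-84.98793543  17.78171321 390.05116389] [-129.01577112   -4.8634187   371.2953022 ] ((-107.49482727050781, -3.6138153076171875), (42.77694320678711, 45.00741958618164), 89.98153686523438)
bar slope [-0.00896448 -0.75132824] [-79.59121796 -11.88472069  95.54340767] [-15.15809949  11.83531426 101.69130522]
lid [[-77.0, -102.0, 82.0], [77.0, 79.0, 87.0]]
2 c [0.58892072 0.09635219] block n 254 [-114.43012806   -6.94381331   85.00811113] [-85.0128977    6.77835297 103.35390497] [-99.43167334  -2.84195905 100.63321566] ((-99.70707702636719, -0.33145952224731445), (29.682992935180664, 13.593838691711426), 1.2139021158218384)
bar slope [ 0.00072999 -0.53543816] [-79.39672855 -11.9574463   94.14113175] [-15.23550486  11.84456108 102.22730277]
lid [[-77.0, -102.0, 82.0], [77.0, 102.0, 87.0]]
shift [-102.2  -26.1  109.7] turn [-0.     0.    -0.011] t 3.825
```

All measurements agree: box centre (0.589, 0.0965), yaw 0.42, block at x −100 mm, tab top 0.1285. I grasp the tab next.

```bash
python3 -m jog '[[[-50,-13,50,0,0,-0.01,40],[-102,-26,100,0,0,-0.01,40],[-102,-26,120,0,0,-0.01,40],[-102,-26,140,0,0,-0.01,40],[-102,-26,160,0,0,-0.01,40],[-102,-26,175,0,0,-0.01,40],[-102,-26,188,0,0,-0.01,40],[-102,-26,196,0,0,-0.01,40],[-102,-26,196,0,0,-0.01,40],[-102,-26,196,0,0,-0.01,10],[-102,-26,196,0,0,-0.01,0],[-102,-26,196,0,0,-0.01,0],[-102,-26,196,0,0,-0.01,0],[-102,-26,196,0,0,-0.01,0]]]' 12
```

```text
t: 5.58
eef_pos: [0.5276, 0.0989, 0.1038]
ee_rot: [-3.141, -0.0, -1.158]
force: [-2.2, -0.4, 3.2]
width: 0.0119
gripper_force: 12.0
```

```bash
python3 -m jog '[[[-6,0,0,0,0,0,0],[-12,0,0,0,0,0,0],[-18,0,0,0,0,0,0],[-24,0,0,0,0,0,0],[-30,0,0,0,0,0,0],[-36,0,0,0,0,0,0],[-39,0,0,0,0,0,0],[-41,0,0,0,0,0,0],[-42,0,0,0,0,0,0],[-42,0,0,0,0,0,0],[-42,0,0,0,0,0,0]]]'
```

```text
t: 6.95
eef_pos: [0.5115, 0.1357, 0.1037]
ee_rot: [3.141, -0.003, -1.157]
force: [8.3, -12.8, 1.7]
width: 0.0122
gripper_force: 12.0
```

The slide measured 40.2 mm and reached the stop with 15 N. I release, rise and turn for the latch.

```bash
python3 -m jog '[[[-41,0,0,0,0,0,30],[-41,0,0,0,0,0,40],[-41,0,0,0,0,0,40],[-41,0,-20,0,0,0,40],[-41,0,-60,0,0,0,40],[-41,0,-110,0,0,0,40],[-20,80,-110,0,0,0.17,40],[20,80,-110,0,0,0.35,40],[20,80,-110,0,0,0.52,40],[20,80,-110,0,0,0.7,40],[20,80,-110,0,0,0.87,40],[20,80,-110,0,0,1.05,40],[20,80,-110,0,0,1.22,40],[20,80,-110,0,0,1.4,40],[20,80,-110,0,0,1.565,40],[20,80,-110,0,0,1.565,40]]]'
python3 - <<'E'
from m import *
P=camera_params("wrist");im,d=grab_frame("wrist");cv2.imwrite("pics/w3.png",im)
np.save("pics/w3.npy",d);pickle.dump(P,open("pics/w3.pkl","wb"))
X=cloud(d,P);c=np.array([.589,.0965]);yaw=.42
ex=np.array([np.cos(yaw),np.sin(yaw)]);ey=np.array([-ex[1],ex[0]])
B=np.c_[(X[:,:2]-c)@ex,(X[:,:2]-c)@ey,X[:,2]]*1000
m=(B[:,0]>-130)&(B[:,0]<-84)&(abs(B[:,1])<25)&(B[:,2]>88)&(B[:,2]<110)
print(m.sum(),B[m].min(0),B[m].max(0)); print(cv2.minAreaRect(B[m,:2].astype(np.float32)))
m=(abs(B[:,0]+55)<20)&(abs(B[:,1]-60)<60)&(B[:,2]>112)&(B[:,2]<135);print("tab",m.sum(),B[m].mean(0) if m.sum() else 0)
g=np.array([*(c-.100*ex),.092])
for a in [.4]:
    R=Ro.from_euler("z",yaw-np.pi)*Ro.from_euler("x",np.pi)
    R=Ro.from_rotvec(-a*np.r_[ey,0])*R; z=R.apply([0,0,1]); print("z",z)
    togo(g+.019*z-.08*z,R); togo(g+.019*z,R)
print(arm.get_state()["q"])
E
```

```text
t: 8.95
eef_pos: [0.4453, 0.0866, 0.2134]
ee_rot: [3.141, -0.0, -2.722]
force: [0.3, -0.8, -0.5]
width: 0.0401
gripper_force: 0.0
184 [-116.15916391   -5.5777822    88.3840394 ] [-100.91433288    7.99638085  102.85893755]
((-108.59291076660156, 1.1328163146972656), (13.844261169433594, 14.89513874053955), 88.01985168457031)
tab 365 [-57.65623336  68.01093268 125.11421278]
z [ 0.35557358  0.1587894  -0.92106099]
shift [-11.3 -49.6  65.2] turn [ 0.001 -0.4    0.002] t 9.0
shift [-42.5 -49.7 138.9] turn [ 0.001 -0.4    0.002] t 9.0
[ 6.28512294e-01 -4.30830905e-03 -4.71701583e-01 -2.06776449e-04
 -1.10351201e+00 -1.77735519e+00]
```

View pics/w3.png

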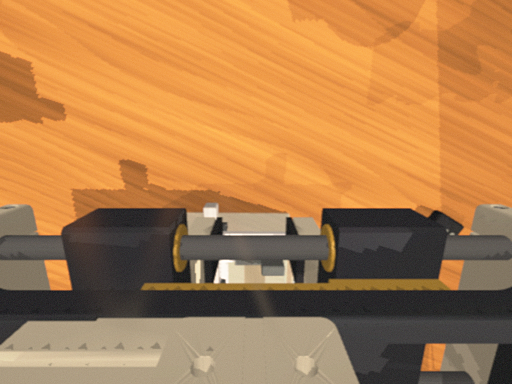

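The tab is measured at y = +68 mm (slid off), and the block is centred at y ≈ 1 mm, showing at (211,211) beside the left finger. I approach the block tilted 0.4 rad.

```bash
python3 -m jog '[[[0,-25,0,0,-0.15,0,40],[0,-50,20,0,-0.3,0,40],[-10,-50,50,0,-0.4,0,40],[-10,-50,65,0,-0.4,0,40],[-10,-50,65,0,-0.4,0,40]]]' 12
python3 - <<'E'
from m import *
yaw=.42;c=np.array([.589,.0965]);ex=np.array([np.cos(yaw),np.sin(yaw)]);ey=np.array([-ex[1],ex[0]])
g=np.array([*(c-.101*ex+.0005*ey),.092]);R=Ro.from_rotvec(-.4*np.r_[ey,0])*Ro.from_euler("z",yaw-np.pi)*Ro.from_euler("x",np.pi)
togo(g+.019*R.apply([0,0,1]),R)
E
```

```text
t: 9.62
eef_pos: [0.4741, 0.0446, 0.1477]
ee_rot: [-3.14, 0.398, -2.72]
force: [0.9, -0.2, 0.8]
width: 0.0399
gripper_force: 0.0
shift [-1.6  1.1 80. ] turn [-0.001 -0.002  0.002] t 9.625
```

```bash
python3 -m jog '[[[-1,1,20,0,0,0,40],[-1,1,40,0,0,0,40],[-1,1,55,0,0,0,40],[-1,1,68,0,0,0,40],[-1,1,77,0,0,0,40],[-1,1,80,0,0,0,40],[-1,1,80,0,0,0,40],[-1,1,80,0,0,0,10],[-1,1,80,0,0,0,0],[-1,1,80,0,0,0,0],[-1,1,80,0,0,0,0],[-1,1,80,0,0,0,0]]]' 12
python3 - <<'E'
from m import *
yaw=.42;c=np.array([.589,.0965]);ex=np.r_[np.cos(yaw),np.sin(yaw),0];ey=np.r_[-ex[1],ex[0],0]
h=np.r_[c,.093]-.010*ex; p,R=pose(); z=R.apply([0,0,1]); g=p-.019*z
r=g-h; print("grip rel hinge (x,y,z)",r@ex,r@ey,r[2]); tilt0=.4
T=1.45; n=14; end=-.55   # tilt falls from .4 to end while latch turns 1.45
for i in range(1,n+1):
    th=T*i/n*1.0; a=(tilt0-end)*i/n
    gr=h+(r@ey)*ey+Ro.from_rotvec(th*ey).apply(r-(r@ey)*ey)
    Rn=Ro.from_rotvec(a*ey)*R; q=gr+.019*Rn.apply([0,0,1])
    print(i,round(th,2),np.round(R.inv().apply(q-p)*1000).astype(int),np.round((R.inv()*Rn).as_rotvec(),2))
print(arm.get_state()["q"])
E
```

```text
t: 11.12
eef_pos: [0.5038, 0.0596, 0.0755]
ee_rot: [3.141, 0.401, -2.722]
force: [-4.9, 3.2, 3.0]
width: 0.0138
gripper_force: 12.0
grip rel hinge (x,y,z) -0.09023188184797741 0.0010676907069858777 1.0701427661241603e-06
1 0.1 [-3  0 -8] [ 0.    0.07 -0.  ]
2 0.21 [ -6   0 -17] [ 0.    0.14 -0.  ]
3 0.31 [-11   0 -24] [ 0.   0.2 -0. ]
4 0.41 [-16   0 -31] [ 0.    0.27 -0.  ]
5 0.52 [-22   0 -38] [ 0.    0.34 -0.  ]
6 0.62 [-28   0 -43] [ 0.    0.41 -0.  ]
7 0.72 [-36   0 -48] [ 0.    0.47 -0.  ]
8 0.83 [-43   0 -53] [ 0.    0.54 -0.  ]
9 0.93 [-51   0 -56] [ 0.    0.61 -0.  ]
10 1.04 [-59   0 -58] [ 0.    0.68 -0.  ]
11 1.14 [-67   0 -60] [ 0.    0.75 -0.  ]
12 1.24 [-76   0 -61] [ 0.    0.81 -0.  ]
13 1.35 [-84   0 -61] [ 0.    0.88 -0.  ]
14 1.45 [-93   0 -59] [ 0.    0.95 -0.  ]
[ 0.51354263  0.07043945 -0.99252819  0.32512929 -0.11470393 -1.98092191]
```

The grip width is 13.8 mm, as expected. I lift in two halves along the arc.

```bash
python3 -m jog '[[[-3,0,-8,0,0.07,0,0],[-6,0,-17,0,0.14,0,0],[-11,0,-24,0,0.20,0,0],[-16,0,-31,0,0.27,0,0],[-22,0,-38,0,0.34,0,0],[-28,0,-43,0,0.41,0,0],[-36,0,-48,0,0.47,0,0],[-36,0,-48,0,0.47,0,0]]]'
python3 - <<'E'
from m import *
p,R=pose(); z=R.apply([0,0,1]); g=p-.019*z
yaw=.42;c=np.array([.589,.0965]);ex=np.r_[np.cos(yaw),np.sin(yaw),0];ey=np.r_[-ex[1],ex[0],0]
h=np.r_[c,.093]-.010*ex;r=g-h;r0=-(r@ex);print(r@ex,r@ey,r[2],np.hypot(r@ex,r[2]),"th",np.arctan2(r[2],r0),"tilt",np.arcsin(z@ex));th0=np.arctan2(r[2],r0)
rr=r-(r@ey)*ey; rr*=.0902/np.linalg.norm(rr); r=rr+(r@ey)*ey
n=8
for i in range(1,n+1):
    th=(1.46-th0)*i/n; a=.5*i/n
    Rn=Ro.from_rotvec(a*ey)*R; q=h+(r@ey)*ey+Ro.from_rotvec(th*ey).apply(rr)+.019*Rn.apply([0,0,1])
    print(i,round(th+th0,2),np.round(R.inv().apply(q-p)*1000).astype(int),np.round((R.inv()*Rn).as_rotvec(),2))
print(arm.get_state()["q"])
E
```

```text
t: 12.12
eef_pos: [0.5154, 0.0647, 0.133]
ee_rot: [3.141, -0.076, -2.723]
force: [-7.0, 1.0, 8.8]
width: 0.0143
gripper_force: 12.0
-0.06870870585270801 0.0009719053149425531 0.05899213187388472 0.09055914025088664 th 0.7094559241207914 tilt -0.07640857447136115
1 0.8 [-4  0 -6] [0.   0.06 0.  ]
2 0.9 [ -9   0 -13] [0.   0.12 0.  ]
3 0.99 [-14   0 -18] [0.   0.19 0.  ]
4 1.08 [-20   0 -23] [0.   0.25 0.  ]
5 1.18 [-26   0 -28] [0.   0.31 0.  ]
6 1.27 [-33   0 -32] [0.   0.37 0.  ]
7 1.37 [-40   0 -35] [0.   0.44 0.  ]
8 1.46 [-47   0 -37] [0.  0.5 0. ]
[ 0.49795788  0.23258911 -0.39713238 -0.00768975 -1.01721903 -1.6462375 ]
```

```bash
python3 -m jog '[[[-4,0,-6,0,0.06,0,0],[-9,0,-13,0,0.12,0,0],[-14,0,-18,0,0.19,0,0],[-20,0,-23,0,0.25,0,0],[-26,0,-28,0,0.31,0,0],[-33,0,-32,0,0.37,0,0],[-40,0,-35,0,0.44,0,0],[-46,0,-37,0,0.5,0,0],[-47,0,-37,0,0.5,0,0],[-47,0,-37,0,0.5,0,0]]]'
python3 - <<'E'
from m import *
p,R=pose(); z=R.apply([0,0,1]); g=p-.019*z
yaw=.42;c=np.array([.589,.0965]);ex=np.r_[np.cos(yaw),np.sin(yaw),0];ey=np.r_[-ex[1],ex[0],0]
h=np.r_[c,.093]-.010*ex;r=g-h;print(r@ex,r@ey,r[2],"th",np.arctan2(r[2],-(r@ex)),"tilt",np.arcsin(z@ex))
im,d=grab_frame("side");cv2.imwrite("pics/s4.png",cv2.resize(im[100:300,150:350],(600,600),interpolation=cv2.INTER_CUBIC))
E
```

```text
t: 13.38
eef_pos: [0.5612, 0.0849, 0.1664]
ee_rot: [3.141, -0.573, -2.723]
force: [-3.7, -2.6, -0.8]
width: 0.014
gripper_force: 12.0
-0.009827974032305333 0.0006751702817483994 0.08941047490553225 th 1.4613161246333124 tilt -0.5729643773660676
```

View pics/s4.png

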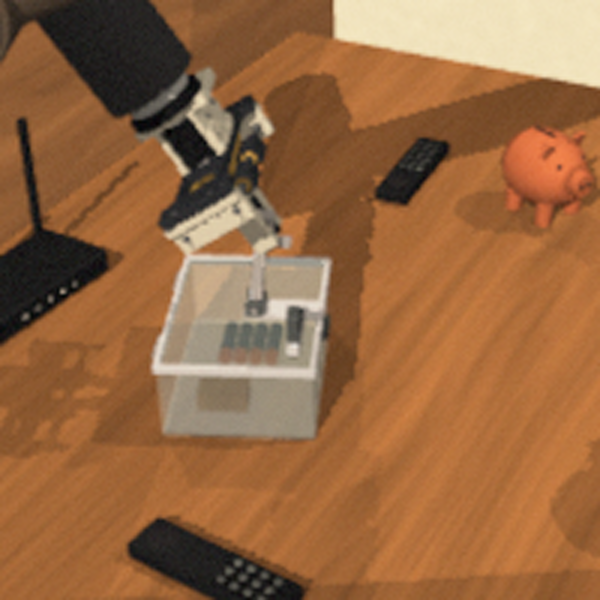

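The side view shows the bar standing upright from (255,300) to the block at (280,242), the tab slid off at (295,325), and the remotes and piggy in place. I release and back out along the fingers.

```bash
python3 -m jog '[[[0,0,0,0,0,0,25],[0,0,0,0,0,0,40],[0,0,0,0,0,0,40],[0,0,0,0,0,0,40],[0,0,-15,0,0,0,40],[0,0,-35,0,0,0,40],[0,0,-60,0,0,0,40],[0,0,-100,0,0,0,40],[0,0,-120,0,0,0,40],[0,0,-120,0,0,0,40],[0,0,-120,0,0,0,40]]]'
python3 - <<'E'
from m import *
im,d=grab_frame("side");cv2.imwrite("pics/s5.png",cv2.resize(im[100:300,150:350],(600,600),interpolation=cv2.INTER_CUBIC))
yaw=.42;c=np.array([.589,.0965]);ex=np.array([np.cos(yaw),np.sin(yaw)]);ey=np.array([-ex[1],ex[0]])
for k in ["side","scene"]:
    if k=="scene": im,d=grab_frame(k)
    X=cloud(d,camera_params(k));B=np.c_[(X[:,:2]-c)@ex,(X[:,:2]-c)@ey,X[:,2]]*1000
    m=(abs(B[:,0]+10)<35)&(abs(B[:,1])<15)&(B[:,2]>165)&(B[:,2]<205);print(k,"block",m.sum(),B[m].mean(0),B[m].max(0))
    m=(abs(B[:,0]+55)<15)&(abs(B[:,1]-60)<40)&(B[:,2]>112)&(B[:,2]<135);print("tab",m.sum(),B[m].mean(0))
    for n in ["piggy","remote_a"]:
        for r in spot_in(n,k)[:2]:
            u,v=map(int,r["uv"]);print(n,np.round(unproj(k,r["uv"],d[v,u]),3))
E
```

```text
t: 14.8
eef_pos: [0.6209, 0.1116, 0.2675]
ee_rot: [3.141, -0.571, -2.723]
force: [0.4, -0.4, -0.7]
width: 0.04
gripper_force: 0.0
side block 95 [-23.94551313   6.42117038 180.93935265] [-11.82008036  13.66401345 198.89278676]
tab 42 [-54.2966541   74.42382122 123.53115425]
remote_a [ 0.626 -0.38   0.016]
remote_a [0.463 0.37  0.015]<stdin>:7: RuntimeWarning: Mean of empty slice.
  ret = um.true_divide(
Traceback (most recent call last):
ValueError: zero-size array to reduction operation maximum which has no identity
```

View pics/s5.png

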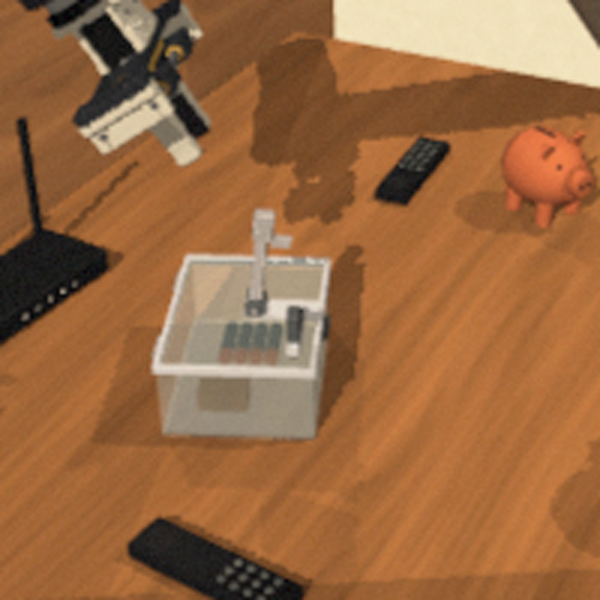

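The latch stands upright with its block near (263,220) and its top at 0.199 m. The tab is slid off at (295,325), the gripper is clear, and the remotes and piggy show no movement.

```bash
python3 -c "
from station import arm
print(arm.job_done())"
```

```text
the job is handed in; nothing more can be done
None
```

The box is unlocked and handed in at about 15 s: the tab is slid 40 mm to its stop, the latch stands at about 1.45 rad, the gripper is clear of everything, and the remotes and piggy bank were left undisturbed.

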